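# Rehang a parts bin and tip a bearing cup into it

## Task

Hang the empty bin from the bench by its hook on the rail, in the open place between the two hanging bins, without shoving or unhooking those two. When it hangs on its own, tip the tray behind it (its lever makes that easy) just far enough for the bearing cup to start sliding, and hold it tipped until the cup has dropped into the bin you hung. Then let the tray back down; never touch the freshly cleaned cup, and leave the oil bottle standing where it is.

Things in the scene. Friction and masses are not known exactly. Their poses are not given: they have to be found in the camera images.
- bin_rail: Fixed steel stand for hang-on bins. Origin on the bench under the middle of its rail; x points back from the bins' side (nearest the robot) to the tray, y along the rail. The bins lean back on a rod (radius 5 mm, at x 0, z 58 mm) below the rail. End uprights at y = +-140 mm, 118 mm high; feet 8 mm high from x -60 to +170 mm. The open place is at y about 0, in front of the tray.
- rail_mid (a point): Middle of the rail's top edge, 112 mm above the bench, (0, 0, 112) mm in the stand's frame; axes as the stand's. The rail is a flat upright bar, 4 mm thick in x (-2 to +2 mm), 24 mm high, 280 mm long in y.
- bin_loose: Empty grey plastic bin to hang, about 0.12 kg, upright on the bench at the start. Origin at the centre of its underside, x to its back. Body x -44 to +44 mm, 76 mm wide in y; back 66 mm high, sides sloping to a front 44 mm high; walls 2.5 mm, floor 3 mm. Hung, its origin is about (-48, 0, 43) mm in the stand's frame, x along the stand's x, sagging about 3 degrees nose-down.
- hook_loose (a point): Middle of the underside of the loose bin's hook, (49, 0, 66) mm in the bin's frame; rests on the rail's top edge when hung. The hook is 66 mm wide, 3 mm thick, throat x 44 to 54 mm; its lip behind goes down to z 52 mm, flared to z 44, x 61 mm. Lowered level it goes on with the bin's origin at stand x -52 to -49 mm; lead-ins forgive some 2 mm more.
- bin_grip (a point): Top centre of the loose bin's front grip lip, (-46.5, 0, 46) mm in the bin's frame: a solid lip 10 mm thick (bin x), 46 mm wide (bin y), 20 mm deep below this point, free space in front, the open bin (83 mm inside) behind. Pinch it from above with the fingers closing along the bin's x.
- bin_pad: Hanging neighbour bin with a brake pad in it; same shape and frame as the loose bin. On either side of the open place, its origin 80 to 86 mm along the rail from the rail's middle. It is held by its hook alone.
- bin_cap: The other hanging neighbour bin, with a rubber end cap in it; same shape and frame as the loose bin; on the other side of the open place, 80 to 86 mm from the rail's middle, held by its hook alone.
- tray (a joint): Tilt of the aluminium tray, rad: 0 level on its rest, growing as its rear end rises; stop at 0.9. A trough 150 mm long, 55 mm wide inside, walls 19 mm high, open at the front (stand x 15 mm), floor at z 138 mm when level. Pivot axis along the stand's y at x 24, z 75 mm, so tipping carries its mouth over the bin. Sinks back by its own weight. The cup starts to slide at 0.3 to 0.47 rad.
- tray_knob (a point): Centre of the black ball knob, 22 mm across, on the lever that is fixed to the tray: (64, 60, 240) mm in the stand's frame when level, 170 mm from the tray's pivot axis. Pushed towards the robot (stand -x) with about 2 N it swings over the top about the pivot axis by the same angle as the tray. Rod 7 mm thick; free space round the knob.
- bearing_cup: Silver headset bearing cup, 45 mm across, 19 mm high, 50 g, lying in the tray at the start. Origin at the centre of its underside.
- oil_bottle: Bystander: chain oil bottle, 47 mm across, 137 mm high, standing on the bench; origin at the centre of its underside.

How it is judged:
By the outcome, as a careful person would: the job done as asked, in the order asked, and still so for the second after the job is handed in, with the robot touching nothing.
It also fails if it takes over 64 s, if anything falls off the work surface, if the arm or the gripper's body presses on something with over 40 N, if the wrist force passes 120 N, or if a joint passes its speed limit or range.

## Robot

A 6-joint arm with a two-finger parallel gripper is mounted at the origin on a cart in front of the work surface, level with it; the furniture and walls round the work are solid. World frame = base frame: x ahead of the robot, y to its left, z up, the work surface at z = 0. Lengths are in m, angles in degrees, forces in N, time in s.
With the tool pointing down it reaches from about 0.375 to 0.825 m from the base axis. Payload 5.5 kg.
Tool frame: the origin (TCP) lies midway between the tips of the shut fingers; the grasp point (between the pads) lies 19 mm behind it; z points along the fingers, y is the line along which they close (so a half turn about z gives the same grasp; the last joint's range is limited). The gripper opens to 85 mm and grips with 20 to 120 N. Pads are 22 mm wide; open, the fingers measure 114 mm over their backs; the gripper's body (76 mm by 85 mm) begins 54 mm behind the grasp point. The pads swing forward as they close: fully open they stand 13 mm farther back than shut.
Start: joints at [-66.578, 17.962, -2.699, 69.339, 0, 90], TCP at [0.239, -0.551, 0.198] pointing down, gripper open.
Joint ranges: [-152.73, 152.73], [-39.44, 99.34], [-58.76, 71.6], [-118.89, 123.64], [-81.53, 83.1], [-180, 180]. Speed limits (degrees/s): [136.94, 136.94, 172.46, 180, 180, 180].

## Interface

Orientations are given as a 3x3 rotation matrix whose columns are the frame's x, y, z axes.
In Python, from bench import bot, camrig, ticket, status gives the robot as it stands (bot), with the cameras (camrig), the job (ticket) and the readings (status).
- The arm moves only by the shell command python3 jog.py [FORCE], which reads ROWS from standard input. ROWS is a JSON list of rows, 1 to 8 of them, each an object with the fields jaw (the finger opening in m), x, y, z (the shift in m), twist (a turn about the tool's z in degrees); a field left out counts as zero (the opening has to be given); each row is the pose to reach, as a shift and turn from the pose commanded when the command began, along the tool's axes at that moment; what a row does not reach only later rows make up. A row lasts 1/10 s, in which the tool goes at most 0.05 m and 8.59 degrees, less where a joint would pass 70% of its speed; a pose out of reach is approached as far as the arm can. The fingers move at their own pace and stop on an object; FORCE is the grip in N (left out, the last holds). Time passes only in rows, so rows that do not move let the fingers close. It prints the time, the measured TCP pose, the force, the opening and the grip force at its end. Input that does not fit is refused with a message, and nothing moves.
- status.get_state(): the state, without advancing time (a new reading comes with each control period).
- camrig.camera(name): name is "side" or "top" or "wrist"; returns a dict with "frame" (384x512x3 uint8, red, green, blue), "fx", "fy", "cx", "cy" (pixels), "distortion" ([k1, k2, p1, p2, k3] as OpenCV has them; the pictures are not rectified), "rvec" (rotation vector, rad) and "tvec" (3), from world to camera coordinates, as OpenCV has them. Camera axes: x right, y down, z forward; pixel columns grow to the right and rows downward; lengths in m; the calibration is good to about 2 mm. A picture is of the moment at which its call begins. There is no depth.
- ticket.hand_in(): hands the job in; it is judged then, once.
The state is a dict: "t": time; "joint_pos": joint angles; "qvel": joint speeds; "tau": joint torques, N m; "eef_pos": TCP position; "orientation": TCP orientation; "force": force on the tool from outside, world axes, zero at the start; "torque": the same for the moment, N m; "grip_width": finger opening in m; "grip_force": force on a finger pad.
Only numpy, scipy, OpenCV 4.12 (cv2) and the standard library are available. Lean on these libraries where they do the work, as an engineer would, in place of code of your own. Each camera call takes 0.05 s, during which the arm holds its last target. There are 200 camera calls.

## Working session

There is one attempt and no reset: what is moved stays moved. The work goes in short steps, Python scripts to look and compute and a shell command to move; the robot and the scene stay as the last step left them, time stands still between calls to the robot, and variables do not carry over. Pictures are saved under pics/ and viewed, at most 10 in all, crops included, and the job is handed in when it is done.

```bash
ls; mkdir -p pics; python3 - <<'E'
from bench import bot, camrig, ticket, status
import cv2,pickle
d={}
for n in("side","top","wrist"):
    c=camrig.camera(n); d[n]=c
    cv2.imwrite(f"pics/{n}0.png",c["frame"][:,:,::-1])
    print(n,c["fx"],c["rvec"],c["tvec"],c["distortion"])
pickle.dump(d,open("c0.pkl","wb"))
s=status.get_state();print(s["t"],s["orientation"],s["eef_pos"])
E
```

```text
bench.py
jog.py
pics
side 470.7785919920986 [-0.05148853  2.66577228 -1.64334139] [0.58043656 0.0705685  1.161069  ] [-0.17138238  0.          0.          0.          0.        ]
top 408.32692505512256 [ 2.16919929 -2.14605114  0.14195086] [0.20377278 0.60095473 0.93677819] [-0.01651088  0.          0.          0.          0.        ]
wrist 324.8343714021049 [-2.41378884  1.58677745  0.23633662] [-0.59918395 -0.03561684  0.37977047] [-0.03665513  0.          0.          0.          0.        ]
0.15 [[ 9.17582051e-01  3.97546099e-01 -5.28163575e-04]
 [ 3.97546449e-01 -9.17581196e-01  1.25260738e-03]
 [ 1.33362127e-05 -1.35933960e-03 -9.99999076e-01]] [ 0.23833138 -0.55008318  0.19702353]
```

View pics/side0.png

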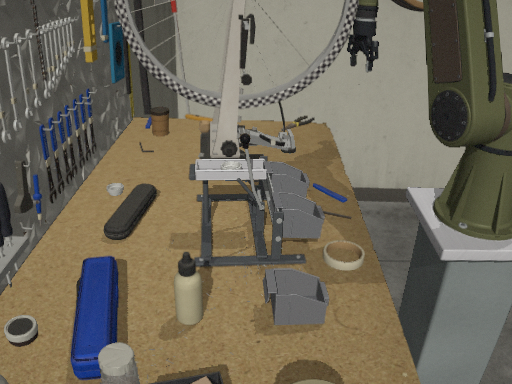

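View pics/top0.png

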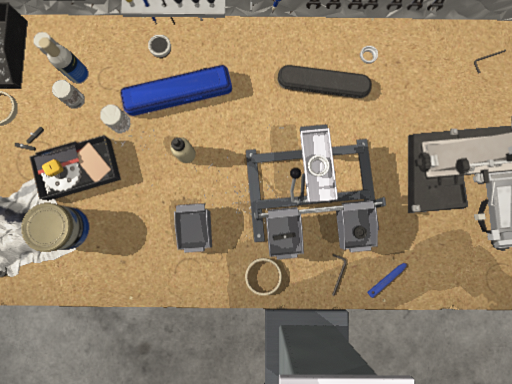

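The side view shows the loose bin near (297,298), the bottle near (188,290) and the stand near (240,210). In the top view the loose bin is near (193,228), the neighbours are near (284,233) and (358,228), the cup is near (318,166) and the knob is near (295,173). I'll take enlarged crops next.

```bash
python3 - <<'E'
import cv2,pickle
d=pickle.load(open("c0.pkl","rb"))
def crop(n,x0,y0,x1,y1,k,f):
    im=d[n]["frame"][y0:y1,x0:x1,::-1]
    im=cv2.resize(im,None,fx=k,fy=k,interpolation=cv2.INTER_CUBIC)
    for x in range((x0+9)//10*10,x1,10):
        cv2.line(im,(int((x-x0+.5)*k),0),(int((x-x0+.5)*k),12 if x%50==0 else 5),(0,0,255),1)
    for y in range((y0+9)//10*10,y1,10):
        cv2.line(im,(0,int((y-y0+.5)*k)),(12 if y%50==0 else 5,int((y-y0+.5)*k)),(0,0,255),1)
    cv2.imwrite(f,im)
crop("top",170,120,390,265,3.6,"pics/topc.png")
crop("side",180,130,350,330,3,"pics/sidec.png")
E
```

```text
(no output)
```

View pics/topc.png

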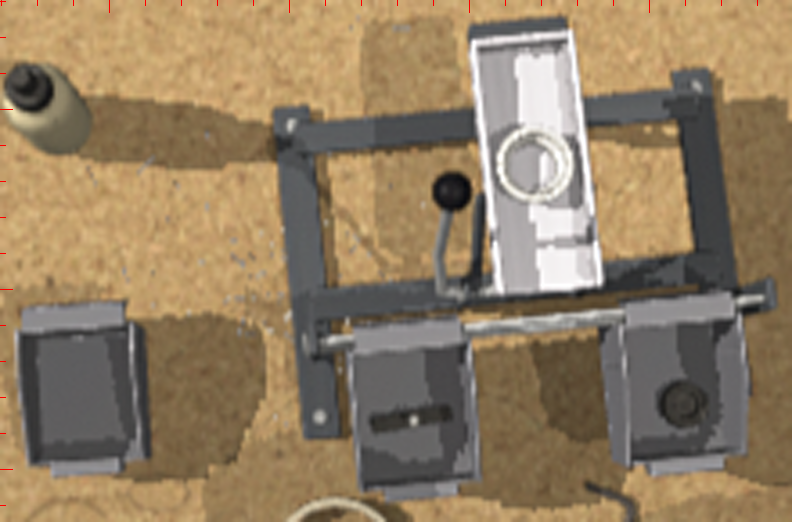

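View pics/sidec.png

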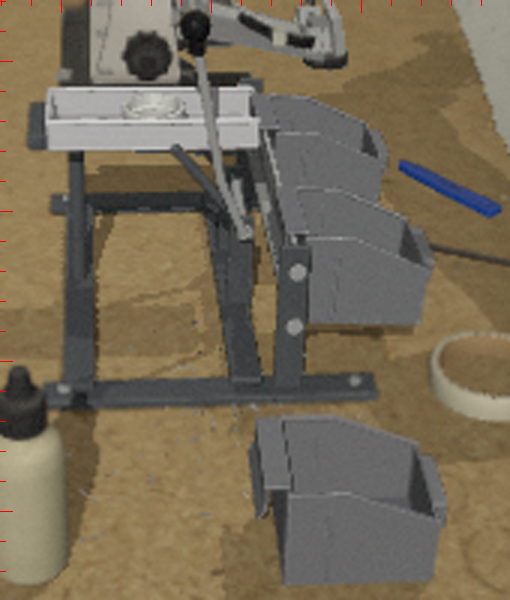

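```bash
cat > h.py <<'E'
import numpy as np,cv2,pickle
from scipy.optimize import least_squares
def cam(c): return (np.array([[c["fx"],0,c["cx"]],[0,c["fy"],c["cy"]],[0,0,1]]),np.array(c["distortion"]),np.array(c["rvec"]),np.array(c["tvec"]))
def proj(c,P):
    K,D,r,t=cam(c); return cv2.projectPoints(np.array(P,float).reshape(-1,1,3),r,t,K,D)[0].reshape(-1,2)
def T(p,L):
    a=p[3];R=np.array([[np.cos(a),-np.sin(a),0],[np.sin(a),np.cos(a),0],[0,0,1]])
    return np.array(L)/1000@R.T+p[:3]
def fit(obs,x0,fixz=None):
    # obs: list of (camdict, localpts mm, pix)
    def f(p):
        r=[(proj(c,T(p,L))-np.array(u)).ravel() for c,L,u in obs]
        if fixz is not None: r.append([(p[2]-fixz)*3000])
        return np.concatenate(r)
    s=least_squares(f,x0,loss="soft_l1");return s.x,f(s.x)
tc=lambda L:[(170+u/3.6-.5,120+v/3.6-.5) for u,v in L]
sc=lambda L:[(180+u/3-.5,130+v/3-.5) for u,v in L]
E
cat > f1.py <<'E'
from h import *
d=pickle.load(open("c0.pkl","rb"));t,s=d["top"],d["side"]
np.set_printoptions(precision=4,suppress=True)
for c in(t,s): 
    K,D,r,tv=cam(c);print("campos",-cv2.Rodrigues(r)[0].T@tv)
oS=[(t,[(-60,140,8),(170,140,8),(170,-140,8),(64,60,240)],tc([(323,437),(292,109),(691,71),(452,190)])),
    (s,[(-60,140,8),(170,140,8),(64,60,240)],sc([(374,384),(47,393),(195,30)]))]
oB=[(t,[(-51.5,23,46),(-51.5,-23,46),(-44,38,44),(-44,-38,44)],tc([(52,475),(122,470),(28,466),(148,460)])),
    (s,[(-44,38,0),(44,38,0),(44,38,66),(61,33,44),(-44,38,44)],sc([(436,580),(287,580),(276,490),(262,517),(440,515)]))]
for o,x0 in((oS,[.6,0,0,0]),(oB,[.6,.2,0,0])):
    for fz in(None,0):
        p,r=fit(o,x0,fz);print(p,np.degrees(p[3]));print(r.reshape(-1) if fz is None else r[:-1].reshape(-1,2).round(1).tolist())
E
python3 f1.py
```

```text
campos [0.4751 0.2137 1.0044]
campos [0.5719 1.0188 0.57  ]
[ 0.5415  0.0767 -0.0023  0.105 ] 6.014029619556054
[-0.0481  0.5074 -0.1292 -0.9871  0.1746 -0.6002  0.331   0.6015  0.6225
  0.2007 -1.4313  0.1406  0.3297  0.0151]
[ 0.5413  0.0776 -0.0001  0.1038] 5.947918342619059
[[-0.5, 0.6], [-0.4, -1.2], [0.1, -0.7], [-0.0, 0.5], [0.8, -0.4], [-1.5, -0.5], [0.4, -0.9]]
[0.4942 0.3649 0.0038 0.0858] 4.918347024549871
[-0.0946  0.7676  0.3488  0.6524  0.0877  0.459  -0.4883 -0.3495 -0.9257
 -1.7019 -1.3172  0.0366  4.3092  0.362  -2.0339 -0.132   0.4597  0.6387]
[0.4934 0.363  0.0001 0.0546] 3.1309521726180782
[[0.3, 0.8], [0.7, 1.3], [0.6, 0.3], [-0.0, 0.5], [-1.4, -0.3], [-1.8, 0.3], [3.8, 0.9], [-2.4, 0.1], [-0.0, 2.1]]
```

```bash
python3 - <<'E'
from h import *
d=pickle.load(open("c0.pkl","rb"));s=d["side"]
K,D,r,t=cam(s);R=cv2.Rodrigues(r)[0];C=-R.T@t
for px in((350,30),(320,85),(240,106),(365,60)):
    u=cv2.undistortPoints(np.array([[px]],float),K,D)[0,0];v=R.T@np.array([*u,1])
    print(px,[(C+v*(y-C[1])/v[1]).round(3).tolist() for y in(-.3,-.55,-.8)])
A=np.array([[.9176,.3975],[.3975,-.9176]])
p=np.array([.2383,-.5501])
for q in((.32,-.27),(.39,0),(.41,.2),(.4476,.361)): print(q,(A@(np.array(q)-p)).round(3), np.hypot(*q))
E
```

```text
(350, 30) [[0.331, -0.3, 0.402], [0.285, -0.55, 0.37], [0.24, -0.8, 0.338]]
(320, 85) [[0.402, -0.3, 0.243], [0.37, -0.55, 0.181], [0.337, -0.8, 0.119]]
(240, 106) [[0.628, -0.3, 0.173], [0.639, -0.55, 0.098], [0.65, -0.8, 0.022]]
(365, 60) [[0.281, -0.3, 0.321], [0.226, -0.55, 0.274], [0.17, -0.8, 0.227]]
(0.32, -0.27) [ 0.186 -0.225] 0.41868842830916647
(0.39, 0) [ 0.358 -0.444] 0.39
(0.41, 0.2) [ 0.456 -0.62 ] 0.4561797891182817
(0.4476, 0.361) [ 0.554 -0.753] 0.5750363118969096
```

View pics/wrist0.png

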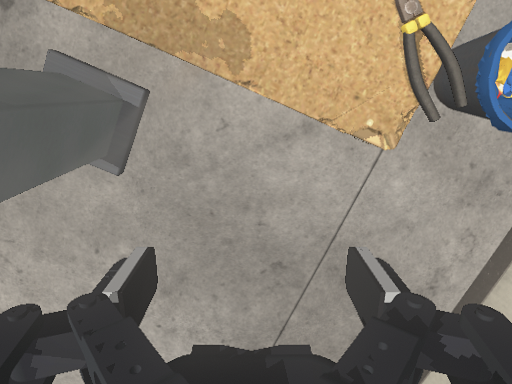

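The wrist view shows only the bench edge and the floor, so it doesn't help yet. The wheel could overhang x of about 0.33, so I'll retract inward before swinging round.

```bash
echo '[{"jaw": 0.085,"x": 0.001,"y": -0.05},{"jaw": 0.085,"x": 0.002,"y": -0.1},{"jaw": 0.085,"x": 0.003,"y": -0.15},{"jaw": 0.085,"x": 0.004,"y": -0.2},{"jaw": 0.085,"x": 0.05,"y": -0.212},{"jaw": 0.085,"x": 0.095,"y": -0.225},{"jaw": 0.085,"x": 0.137,"y": -0.235},{"jaw": 0.085,"x": 0.137,"y": -0.235}]' | python3 jog.py
```

```text
t: 0.95
eef_pos: [0.2739, -0.2776, 0.1978]
orientation: [[0.915, 0.404, 0.002], [0.404, -0.915, 0.001], [0.002, 0.0, -1.0]]
force: [-0.2, 0.1, 0.5]
grip_width: 0.085
grip_force: 0.0
```

```bash
echo '[{"jaw": 0.085,"x": 0.04,"y": -0.027,"twist": -8},{"jaw": 0.085,"x": 0.08,"y": -0.054,"twist": -16},{"jaw": 0.085,"x": 0.117,"y": -0.08,"twist": -24},{"jaw": 0.085,"x": 0.155,"y": -0.107,"twist": -32},{"jaw": 0.085,"x": 0.185,"y": -0.147,"twist": -40},{"jaw": 0.085,"x": 0.214,"y": -0.187,"twist": -48},{"jaw": 0.085,"x": 0.243,"y": -0.228,"twist": -56},{"jaw": 0.085,"x": 0.272,"y": -0.275,"twist": -64}]' | python3 jog.py
```

```text
t: 1.75
eef_pos: [0.4106, 0.0761, 0.1977]
orientation: [[0.04, 0.999, 0.001], [0.999, -0.04, -0.0], [-0.0, 0.001, -1.0]]
force: [1.1, -0.3, 0.0]
grip_width: 0.0848
grip_force: 0.0
```

```bash
python3 - <<'E'
from bench import bot, camrig, ticket, status
import numpy as np
s=status.get_state();R=np.array(s["orientation"]);p=np.array(s["eef_pos"]);print(p,R.round(3).tolist(),s["joint_pos"])
# target hover near the bin, camera side
for q in((.42,.2,.2),(.4476,.361,.2)):print((R.T@(np.array(q)-p)).round(3))
E
```

```text
[0.41056633 0.07612692 0.1977139 ] [[0.04, 0.999, 0.001], [0.999, -0.04, -0.0], [-0.0, 0.001, -1.0]] [ 1.05287862e+01 -1.78557496e+00 -2.57477251e+01  6.60113664e+01
 -2.78847871e-02  1.02808180e+02]
[ 0.124  0.005 -0.002]
[ 0.286  0.026 -0.002]
```

```bash
echo '[{"jaw": 0.085,"x": 0.05,"y": 0.005,"z": -0.02,"twist": -3},{"jaw": 0.085,"x": 0.1,"y": 0.01,"z": -0.03,"twist": -6},{"jaw": 0.085,"x": 0.15,"y": 0.015,"z": -0.04,"twist": -6},{"jaw": 0.085,"x": 0.2,"y": 0.02,"z": -0.04,"twist": -6},{"jaw": 0.085,"x": 0.25,"y": 0.024,"z": -0.04,"twist": -6},{"jaw": 0.085,"x": 0.286,"y": 0.026,"z": -0.04,"twist": -6},{"jaw": 0.085,"x": 0.286,"y": 0.026,"z": -0.04,"twist": -6}]' | python3 jog.py
python3 - <<'E'
from bench import bot, camrig, ticket, status
import cv2,pickle
c=camrig.camera("wrist");pickle.dump(c,open("w1.pkl","wb"))
cv2.imwrite("pics/w1.png",cv2.resize(c["frame"][:,:,::-1],(800,600),interpolation=cv2.INTER_CUBIC))
E
```

```text
t: 2.45
eef_pos: [0.4494, 0.3632, 0.2363]
orientation: [[-0.064, 0.998, -0.001], [0.998, 0.064, 0.001], [0.001, -0.001, -1.0]]
force: [1.2, 0.0, -0.8]
grip_width: 0.0848
grip_force: 0.0
```

View pics/w1.png

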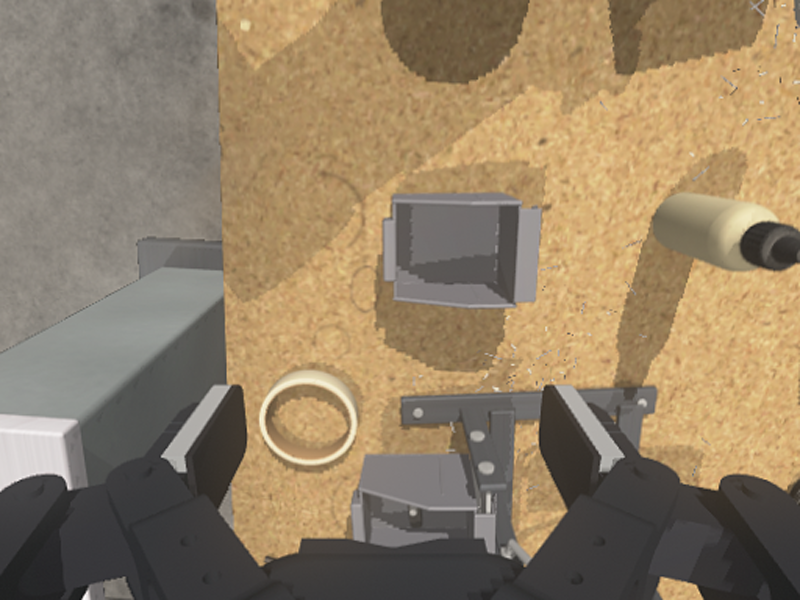

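The wrist view shows the loose bin clearly. Its lip corners are (386,219) and (385,281), its hook corners are (541,209) and (537,301), and the stand's left foot runs from (402,411) to (655,399). These are all in the 800-px picture.

```bash
cat >> f1.py <<'E'
w=pickle.load(open("w1.pkl","rb"));wc=lambda L:[((u+.5)/1.5625-.5,(v+.5)/1.5625-.5) for u,v in L]
print("---")
oBw=(w,[(-51.5,23,46),(-51.5,-23,46),(-44,38,44),(-44,-38,44),(44,38,66),(44,-38,66),(57,33,69),(57,-33,69)],wc([(386,219),(385,281),(394,196),(395,301),(519,201),(515,305),(541,209),(537,301)]))
oSw=(w,[(-60,140,8),(170,140,8)],wc([(402,411),(655,399)]))
for o,x0 in((oB+[oBw],[.5,.36,0,.05]),([oBw],[.5,.36,0,.05]),([oBw,oB[0]],[.5,.36,0,.05]),(oS+[oSw],[.54,.077,0,.1])):
    for fz in(None,0):
        p,r=fit(o,x0,fz);print(p,np.degrees(p[3]))
    print(r[:-1].reshape(-1,2).round(1).tolist())
E
python3 f1.py | sed '1,/---/d'
```

```text
[0.4945 0.3662 0.0023 0.0764] 4.375670855436818
[0.4947 0.3658 0.0001 0.0773] 4.426420964546844
[[-0.4, 0.4], [0.0, 0.5], [-0.1, 0.0], [-0.8, -0.5], [-1.6, 0.4], [-2.0, 1.8], [3.6, 2.3], [-2.7, 1.7], [-0.2, 2.8], [-2.4, 0.9], [-1.0, 0.7], [-1.1, 1.9], [-0.8, -0.4], [2.3, -0.3], [0.9, 1.7], [0.9, -0.5], [-0.6, 0.6]]
[ 0.496   0.3651 -0.007   0.0737] 4.221646883687281
[ 0.4952  0.3663 -0.0001  0.0731] 4.18635580152525
[[-1.9, 0.2], [-0.7, 0.0], [-0.5, 1.2], [-0.5, -1.0], [2.8, -0.7], [1.2, 1.3], [1.5, -0.8], [-0.3, 0.3]]
[ 0.4957  0.3654 -0.0055  0.0726] 4.156834792264452
[ 0.4951  0.3661 -0.0001  0.0756] 4.331922691029778
[[-2.1, 0.5], [-0.7, 0.3], [-0.7, 1.5], [-0.5, -0.8], [2.7, -0.6], [1.2, 1.4], [1.3, -0.7], [-0.3, 0.4], [-0.5, 0.2], [-0.2, 0.3], [-0.3, -0.2], [-1.0, -0.6]]
[ 0.5419  0.0766 -0.0027  0.1064] 6.095472231329451
[ 0.5414  0.0778 -0.0001  0.1059] 6.066182164909622
[[-0.5, 0.6], [-0.7, -1.1], [-0.1, -0.8], [-0.2, 0.5], [0.9, -0.4], [-1.4, -0.4], [0.4, -0.8], [-1.1, 0.0], [1.1, 0.7]]
```

```bash
echo '[{"jaw": 0.06,"x": -0.001,"y": -0.001,"z": 0.05,"twist": -0.6},{"jaw": 0.06,"x": -0.001,"y": -0.001,"z": 0.1,"twist": -0.6},{"jaw": 0.06,"x": -0.001,"y": -0.001,"z": 0.14,"twist": -0.6},{"jaw": 0.06,"x": -0.001,"y": -0.001,"z": 0.17,"twist": -0.6},{"jaw": 0.06,"x": -0.001,"y": -0.001,"z": 0.195,"twist": -0.6},{"jaw": 0.06,"x": -0.001,"y": -0.001,"z": 0.216,"twist": -0.6},{"jaw": 0.06,"x": -0.001,"y": -0.001,"z": 0.216,"twist": -0.6}]' | python3 jog.py && echo '[{"jaw": 0.03},{"jaw": 0.0},{"jaw": 0.0},{"jaw": 0.0},{"jaw": 0.0},{"jaw": 0}]' | python3 jog.py 50
```

```text
t: 3.2
eef_pos: [0.4461, 0.3544, 0.0189]
orientation: [[-0.068, 0.998, -0.005], [0.998, 0.068, -0.004], [-0.004, -0.005, -1.0]]
force: [-1.2, -0.8, -0.0]
grip_width: 0.0602
grip_force: 0.0
t: 3.8
eef_pos: [0.4483, 0.3583, 0.022]
orientation: [[-0.07, 0.998, 0.0], [0.998, 0.07, 0.0], [0.0, 0.0, -1.0]]
force: [-0.8, -0.4, -0.1]
grip_width: 0.0001
grip_force: 0.0
```

```bash
python3 - <<'E'
from bench import bot, camrig, ticket, status
import cv2,pickle,numpy as np
ims=[]
for n,(x0,y0,x1,y1) in(("side",(220,200,420,350)),("wrist",(100,100,420,340)),("top",(140,170,300,290))):
    c=camrig.camera(n);pickle.dump(c,open(f"{n}2.pkl","wb"))
    ims.append(cv2.resize(c["frame"][y0:y1,x0:x1,::-1],(400,300),interpolation=cv2.INTER_CUBIC))
ims.append(ims[0]*0)
cv2.imwrite("pics/m2.png",np.vstack([np.hstack(ims[:2]),np.hstack(ims[2:])]))
s=status.get_state();print(s["eef_pos"],s["grip_width"],s["force"])
E
```

```text
[0.44815361 0.35814174 0.02172698] 0.0002966701328367124 [ 0.12258383 -0.06423549  1.06911587]
```

View pics/m2.png

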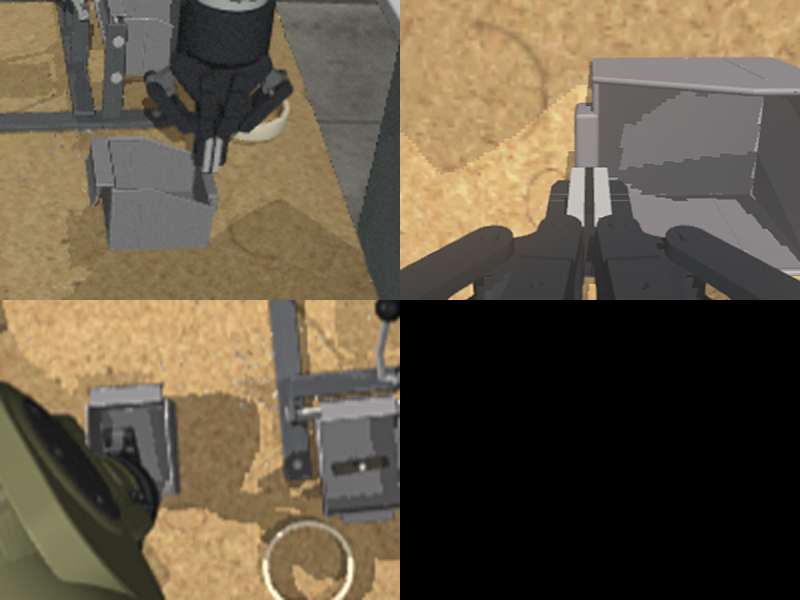

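```bash
python3 - <<'E'
from h import *
from bench import bot, camrig, ticket, status
s=status.get_state();e=np.array(s["eef_pos"])
side=pickle.load(open("side2.pkl","rb"));w=pickle.load(open("wrist2.pkl","rb"))
B=np.array([.495,.366,0,.0756])
for nm,P in(("tcp",e),("tcp+2cm",e+[0,0,.02]),("tcp+4cm",e+[0,0,.04]),("grip",T(B,[(-46.5,0,46)])[0]),("lip+",T(B,[(-51.5,23,46)])[0]),("lip-",T(B,[(-51.5,-23,46)])[0])):
    a=proj(side,P)[0];b=proj(w,P)[0];print(nm,"side crop",((a-[220,200])*2).round(),"wrist crop",((b-[100,100])*1.25).round())
K,D,r,t=cam(w);R=np.array(s["orientation"]);C=-cv2.Rodrigues(r)[0].T@t
print("cam in tool",R.T@(C-e)); w0=pickle.load(open("c0.pkl","rb"))["wrist"];K,D,r,t=cam(w0);C=-cv2.Rodrigues(r)[0].T@t
R0=np.array([[.91758,.39755,-.0005],[.39755,-.91758,.00125],[0,-.00136,-1]]);print(R0.T@(C-[.23833,-.55008,.19702]))
print(s["joint_pos"])
E
python3 - <<'E'
from h import *
w=pickle.load(open("w1.pkl","rb"));e=np.array([.4494,.3632,.2363]);R=np.array([[-0.064,0.998,-.001],[.998,.064,.001],[.001,-.001,-1]])
for z in(0,-.013,-.03,-.045):
    for x in(.011,0,-.011): print(z,x,[((proj(w,e+R@[x,y,z])[0]+.5)*1.5625).round() for y in(-.0425,.0425)])
c=pickle.load(open("wrist2.pkl","rb"));o=pickle.load(open("side2.pkl","rb"))
im=cv2.resize(c["frame"][170:290,200:320,::-1],(500,500),interpolation=cv2.INTER_CUBIC)
im2=cv2.resize(o["frame"][240:330,260:340,::-1],(300,338),interpolation=cv2.INTER_CUBIC)
v=np.zeros((500,800,3),np.uint8);v[:,:500]=im;v[:338,500:]=im2;cv2.imwrite("pics/z.png",v)
E
```

```text
0 0.011 [array([275., 324.]), array([506., 324.])]
0 0 [array([277., 352.]), array([504., 351.])]
0 -0.011 [array([279., 379.]), array([502., 378.])]
-0.013 0.011 [array([266., 337.]), array([514., 336.])]
-0.013 0 [array([269., 366.]), array([511., 366.])]
-0.013 -0.011 [array([271., 395.]), array([509., 394.])]
-0.03 0.011 [array([253., 357.]), array([526., 356.])]
-0.03 0 [array([256., 388.]), array([523., 388.])]
-0.03 -0.011 [array([259., 419.]), array([521., 419.])]
-0.045 0.011 [array([240., 378.]), array([539., 377.])]
-0.045 0 [array([243., 412.]), array([536., 412.])]
-0.045 -0.011 [array([246., 445.]), array([533., 445.])]
```

View pics/z.png

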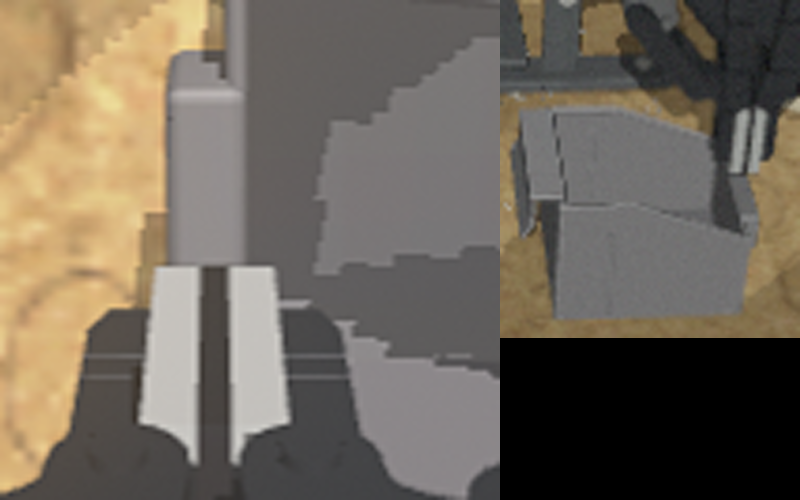

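The zoom shows the fingers shut with their tips just above the lip, at (213,265) in the wrist zoom and (748,172) in the side zoom. The real tips therefore sit higher than the reported TCP, so I'll triangulate them.

```bash
python3 - <<'E'
from h import *
from bench import bot, camrig, ticket, status
c=pickle.load(open("wrist2.pkl","rb"));o=pickle.load(open("side2.pkl","rb"))
f=lambda P:np.concatenate([proj(c,P)[0]-[250.6,233.1],proj(o,P)[0]-[325.6,285.3]])
s=least_squares(f,[.45,.36,.05]);print(s.x,s.fun)
st=status.get_state();R=np.array(st["orientation"]);print("tip in tool",R.T@(s.x-st["eef_pos"]),st["eef_pos"])
# lip corner in zoom: top of front-left edge at (168,95), right (245,95)
B=np.array([.495,.366,0,.0756])
for L in((-51.5,23,46),(-41.5,23,46)): print(((proj(c,T(B,[L]))[0]-[199.5,169.5])/.24).round())
E
```

```text
[0.44812991 0.37056461 0.06129605] [-0.14470612 -0.06440561 -0.56294191 -0.20127876]
tip in tool [ 0.01239324  0.00084924 -0.03956925] [0.44815361 0.35814174 0.02172698]
[168.  94.]
[253.  94.]
```

Measured in the same cameras, the real fingertips are about 40 mm behind the reported TCP. I'll open, shift 4 mm, and lower while watching the force.

```bash
echo '[{"jaw": 0.06,"z": -0.005},{"jaw": 0.06,"x": 0.004,"z": -0.005},{"jaw": 0.06,"x": 0.004,"z": -0.005},{"jaw": 0.06,"x": 0.004,"z": -0.005}]' | python3 jog.py && echo '[{"jaw": 0.06,"z": 0.01},{"jaw": 0.06,"z": 0.02},{"jaw": 0.06,"z": 0.03},{"jaw": 0.06,"z": 0.036},{"jaw": 0.06,"z": 0.036}]' | python3 jog.py
```

```text
t: 4.35
eef_pos: [0.4479, 0.3623, 0.0267]
orientation: [[-0.07, 0.998, 0.0], [0.998, 0.07, 0.0], [0.0, 0.0, -1.0]]
force: [0.6, -0.8, 0.2]
grip_width: 0.0581
grip_force: 0.0
t: 4.85
eef_pos: [0.4468, 0.3612, -0.0109]
orientation: [[-0.07, 0.998, -0.002], [0.998, 0.07, -0.002], [-0.002, -0.002, -1.0]]
force: [0.1, 0.4, -0.6]
grip_width: 0.0597
grip_force: 0.0
```

```bash
echo '[{"jaw": 0.06,"z": 0.005},{"jaw": 0.02,"z": 0.005},{"jaw": 0,"z": 0.005},{"jaw": 0,"z": 0.005},{"jaw": 0,"z": 0.005},{"jaw": 0,"z": 0.005}]' | python3 jog.py 50
python3 - <<'E'
from bench import bot, camrig, ticket, status
import cv2,pickle,numpy as np
for n in("side","wrist"): pickle.dump(camrig.camera(n),open(f"{n}3.pkl","wb"))
E
```

```text
t: 5.45
eef_pos: [0.4482, 0.3624, -0.0138]
orientation: [[-0.07, 0.998, 0.001], [0.998, 0.07, 0.001], [0.001, 0.001, -1.0]]
force: [-0.8, 0.0, 2.7]
grip_width: 0.0089
grip_force: 49.9
```

The lip is gripped (opening 9 mm, 50 N). Next I'll check the neighbours and rail against the stand fit, and work out the move.

```bash
python3 - <<'E'
from h import *
from bench import bot, camrig, ticket, status
np.set_printoptions(precision=4,suppress=True)
d=pickle.load(open("c0.pkl","rb"));t,s=d["top"],d["side"]
S=np.array([.5414,.0776,0,.1059])
inv=lambda px,c:((np.array(px)))
print("rail pred",[((proj(t,T(S,[(x,y,112)]))[0]-[169.5,119.5])*3.6).round() for y in(43,-43) for x in(-2,2)],"obs (467,328),(618,318)")
# neighbours: nose-down 3deg
a=np.radians(3)
def hung(y,L):
    L=np.array(L,float);x=L[0]*np.cos(a)+L[2]*np.sin(a)*-1;z=L[0]*np.sin(a)+L[2]*np.cos(a)
    return (-48+x,y+L[1],43+z)
for nm,pts in(("pad",[(385,499),(457,495)]),("cap",[(649,474),(723,470)])):
    f=lambda q:np.concatenate([((proj(t,T(S,[hung(q[0],(-51.5+q[1],yy,46))]))[0]-[169.5,119.5])*3.6-p) for yy,p in zip((23,-23),pts)])
    r=least_squares(f,[80 if nm=="pad" else -80,0]);print(nm,r.x,r.fun)
st=status.get_state();e=np.array(st["eef_pos"]);R=np.array(st["orientation"])
# bin origin in tool frame now (bin z=0)
yaw=np.arctan2(R[1,1],R[0,1]);b=e+46.5e-3*np.array([np.cos(yaw),np.sin(yaw),0]);print("bin now",b,np.degrees(yaw))
for q in((-51,0,120),(-130,0,120)):
    B=T(S,[q])[0];th=S[3];E=B-46.5e-3*np.array([np.cos(th),np.sin(th),0]);E[2]=q[2]/1000+e[2]
    print("target tcp",E,"tool delta",R.T@(E-e))
print(st["joint_pos"])
# check gripped bin with wrist3 corner lip predictions
E
```

```text
rail pred [array([472., 329.]), array([471., 323.]), array([612., 316.]), array([611., 309.])] obs (467,328),(618,318)
pad [82.4957  1.4829] [-1.0974  1.6241  1.0988 -1.63  ]
cap [-82.4055   0.8385] [ 0.2236  1.6358 -0.2245 -1.6376]
bin now [ 0.4946  0.3656 -0.0138] 4.023975372025224
target tcp [0.4444 0.0673 0.1062] tool delta [-0.294  -0.0244 -0.1202]
target tcp [0.3659 0.0589 0.1062] tool delta [-0.2968 -0.1033 -0.1202]
[ 38.9533  25.0859 -22.1843  42.6833   0.0033 124.9293]
```

```bash
echo '[{"jaw": 0,"z": -0.04},{"jaw": 0,"y": -0.01,"z": -0.09},{"jaw": 0,"y": -0.03,"z": -0.14},{"jaw": 0,"x": -0.03,"y": -0.05,"z": -0.15},{"jaw": 0,"x": -0.07,"y": -0.06,"z": -0.15},{"jaw": 0,"x": -0.11,"y": -0.06,"z": -0.15,"twist": -1},{"jaw": 0,"x": -0.15,"y": -0.06,"z": -0.15,"twist": -2},{"jaw": 0,"x": -0.15,"y": -0.06,"z": -0.15,"twist": -2}]' | python3 jog.py && echo '[{"jaw": 0,"x": -0.04},{"jaw": 0,"x": -0.08},{"jaw": 0,"x": -0.12},{"jaw": 0,"x": -0.145},{"jaw": 0,"x": -0.145}]' | python3 jog.py
cat > tgt.py <<'E'
from h import *
from bench import bot, camrig, ticket, status
import sys
np.set_printoptions(precision=4,suppress=True)
S=np.array([.5414,.0776,0,.1059])
st=status.get_state();e=np.array(st["eef_pos"]);R=np.array(st["orientation"])
yaw=np.arctan2(R[1,1],R[0,1]);th=S[3]
b=e+46.5e-3*np.array([np.cos(yaw),np.sin(yaw),0]);b[2]+=.0138
Rs=np.array([[np.cos(th),-np.sin(th),0],[np.sin(th),np.cos(th),0],[0,0,1]])
print("bin in stand mm",Rs.T@(b-S[:3])*1000,"yaw err",np.degrees(yaw-th),"force",np.array(st["force"]),"grip",st["grip_width"],"t",st["t"])
if len(sys.argv)>3:
    q=list(map(float,sys.argv[1:4]));print("tool delta",R.T@Rs@(np.array(q)/1000-Rs.T@(b-S[:3])))
E
python3 tgt.py -51 0 130
```

```text
t: 6.35
eef_pos: [0.3976, 0.2041, 0.1355]
orientation: [[-0.101, 0.995, -0.001], [0.995, 0.101, -0.002], [-0.002, -0.001, -1.0]]
force: [-0.0, 0.3, -0.8]
grip_width: 0.0089
grip_force: 49.4
t: 6.85
eef_pos: [0.4138, 0.0619, 0.1356]
orientation: [[-0.101, 0.995, -0.0], [0.995, 0.101, -0.001], [-0.001, -0.0, -1.0]]
force: [0.5, 0.9, -1.1]
grip_width: 0.0088
grip_force: 49.4
bin in stand mm [-82.0192  -2.3374 149.3687] yaw err -0.2735895352913341 force [ 0.5047  0.903  -1.0919] grip 0.008837786905475284 t 6.85
tool delta [0.0025 0.031  0.0194]
```

```bash
echo '[{"jaw": 0,"x": 0.0025,"y": 0.016,"z": 0.01,"twist": -0.3},{"jaw": 0,"x": 0.0025,"y": 0.031,"z": 0.019,"twist": -0.3},{"jaw": 0,"x": 0.0025,"y": 0.031,"z": 0.019,"twist": -0.3},{"jaw": 0,"x": 0.0025,"y": 0.031,"z": 0.019,"twist": -0.3}]' | python3 jog.py >/dev/null
python3 tgt.py -51 0 130
python3 - <<'E'
from h import *
from bench import bot, camrig, ticket, status
ims=[]
B={"side":(215,150,345,250),"wrist":(120,120,430,384),"top":(230,130,390,270)}
for n,(x0,y0,x1,y1) in B.items():
    c=camrig.camera(n);pickle.dump(c,open(f"{n}4.pkl","wb"))
    k=(400 if n!="side" else 400)/(x1-x0)
    im=cv2.resize(c["frame"][y0:y1,x0:x1,::-1],None,fx=k,fy=k,interpolation=cv2.INTER_CUBIC);print(n,k,im.shape);ims.append(im)
v=np.zeros((600,800,3),np.uint8)
v[:ims[0].shape[0],:400]=ims[0][:600];h=ims[1].shape[0];v[:h,400:]=ims[1]
h0=ims[0].shape[0];m=min(600-h0,ims[2].shape[0]);v[h0:h0+m,:400]=ims[2][:m]
cv2.imwrite("pics/m4.png",v)
E
```

```text
bin in stand mm [-51.5217   3.3919 130.1442] yaw err 0.2984232384452419 force [-0.5401 -0.4096 -0.4563] grip 0.008985488366007007 t 7.25
tool delta [-0.0034  0.0005  0.0001]
side 3.076923076923077 (308, 400, 3)
wrist 1.2903225806451613 (341, 400, 3)
top 2.5 (350, 400, 3)
```

View pics/m4.png

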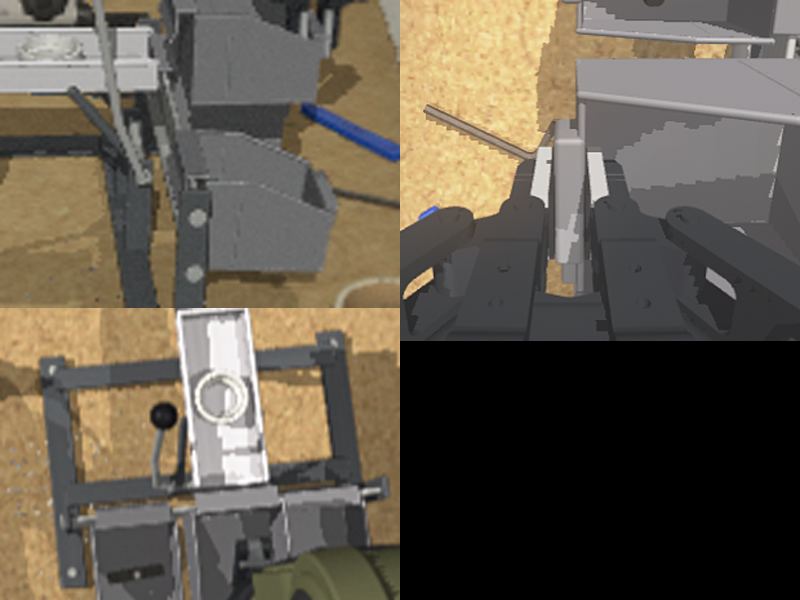

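The side view shows the bin above the gap. In the top view, the held bin's hook spans crop columns 192–278 at rows 488–515, centred on the tray mouth (195–268). I'll refit its pose from these pixels.

```bash
python3 tgt.py -51 0 130; python3 - <<'E'
from h import *
S=np.array([.5414,.0776,0,.1059]);t=pickle.load(open("top4.pkl","rb"))
o=np.array([229.5,129.5])
def pr(L): return ((proj(t,T(S,[L]))[0]-o)*2.5+[0,308]).round(1)
for y in(0,3.4):
    for L in((57,33,69),(57,-33,69),(41.5,33,69),(41.5,-33,69)): print(y,L,pr((L[0]-51,L[1]+y,L[2]+130)))
print("tray mouth",pr((15,29,157)),pr((15,-29,157)),"obs 195,485 / 268,480?")
print("rail ends",pr((0,140,112)),pr((0,-140,112)),"uprights",pr((0,140,118)),pr((0,-140,118)))
# fine crop saved for code: print hook edge by gradient along a column in the top image
g=cv2.cvtColor(t["frame"],cv2.COLOR_RGB2GRAY)
for c in(316,324,332): print(c,g[188:216,c])
for r in(206,208,210): print(r,g[r,300:350])
E
```

```text
bin in stand mm [-51.3268   3.1268 130.7496] yaw err 0.28953094132161045 force [-0.0827  0.7771 -1.5691] grip 0.009024873069160905 t 7.4
tool delta [-0.0031  0.0003  0.0007]
0 (57, 33, 69) [200.6 493.3]
0 (57, -33, 69) [283.2 485.4]
0 (41.5, 33, 69) [202.8 512.7]
0 (41.5, -33, 69) [285.6 504.8]
3.4 (57, 33, 69) [196.4 493.7]
3.4 (57, -33, 69) [279.  485.8]
3.4 (41.5, 33, 69) [198.5 513.2]
3.4 (41.5, -33, 69) [281.3 505.2]
tray mouth [197.8 486.3] [266.8 479.7] obs 195,485 / 268,480?
rail ends [ 67.1 520. ] [384.1 489.6] uprights [ 67.1 519.6] [386.2 489. ]
316 [179 179 180 179 180 180 180 181 152 130 131 134 138 100  74 113 140 147
 145 146 146 149 154 109  71  92 100  98]
324 [186 234 246 245 244 244 245 245 232 219 220 230 167  70  83 130 146 146
 145 146 148 155 110  66 120 122 103  99]
332 [191 220 218 218 216 217 217 217 216 221 246 196  72  64 126 148 146 146
 145 147 148 112  68  65  71  73  73  73]
206 [121  85  81  82  81  80  82  90 132 147 146 146 146 146 146 145 145 146
 146 145 146 145 146 145 145 145 145 146 146 146 147 145 145 146 145 146
 146 146 146 146 147 153 191 163 150 149 150 150 150 150]
208 [140 140 141 145 145 140 130 124 142 146 146 146 146 145 146 146 146 145
 146 147 148 148 147 148 148 148 149 147 148 150 148 149 148 149 153 153
 154 159 153 134 128 118  87 177 113 147 127 123 124 124]
210 [166 167 174 176 163 146 132 124 109 148 150 149 150 151 156 155 154 151
 155 150 131 121 114 109 110 109 107 107 110 114  88  78  68  58  54  55
  53  57  51  51  48  41  68 168 102 100  99  98  95 104]
```

```bash
echo '[{"jaw": 0,"x": -0.004,"twist": 0.3},{"jaw": 0,"x": -0.004,"twist": 0.3},{"jaw": 0,"x": -0.004,"z": 0.02,"twist": 0.3},{"jaw": 0,"x": -0.004,"z": 0.04,"twist": 0.3},{"jaw": 0,"x": -0.004,"z": 0.05,"twist": 0.3},{"jaw": 0,"x": -0.004,"z": 0.055,"twist": 0.3},{"jaw": 0,"x": -0.004,"z": 0.055,"twist": 0.3}]' | python3 jog.py ; python3 tgt.py -51 -1 46
```

```text
t: 8.1
eef_pos: [0.4445, 0.0657, 0.0615]
orientation: [[-0.105, 0.994, -0.001], [0.994, 0.105, -0.0], [0.0, -0.001, -1.0]]
force: [0.3, 1.1, -0.6]
grip_width: 0.0089
grip_force: 49.4
bin in stand mm [-51.1539  -1.6159  75.263 ] yaw err -0.05269601236491326 force [ 0.2928  1.0624 -0.6203] grip 0.008866704124090298 t 8.1
tool delta [0.0006 0.0002 0.0293]
```

```bash
echo '[{"jaw": 0,"z": 0.008},{"jaw": 0,"z": 0.015},{"jaw": 0,"z": 0.02},{"jaw": 0,"z": 0.024},{"jaw": 0,"z": 0.024}]' | python3 jog.py ; python3 tgt.py -51 -1 46;  echo '[{"jaw": 0,"z": 0.002},{"jaw": 0,"z": 0.004},{"jaw": 0,"z": 0.004}]' | python3 jog.py ; python3 tgt.py -51 -1 46
```

```text
t: 8.6
eef_pos: [0.4442, 0.0657, 0.0371]
orientation: [[-0.105, 0.994, -0.001], [0.994, 0.105, -0.0], [-0.0, -0.001, -1.0]]
force: [-0.6, 0.4, -1.2]
grip_width: 0.009
grip_force: 49.5
bin in stand mm [-51.366   -1.5684  50.8774] yaw err -0.04560558443664645 force [-0.5719  0.4283 -1.2022] grip 0.009000294539634768 t 8.6
tool delta [0.0006 0.0004 0.0049]
t: 8.9
eef_pos: [0.4447, 0.0658, 0.0336]
orientation: [[-0.105, 0.994, -0.0], [0.994, 0.105, 0.0], [0.0, -0.0, -1.0]]
force: [-0.3, -0.9, -0.8]
grip_width: 0.0092
grip_force: 49.5
bin in stand mm [-50.8922  -1.54    47.3649] yaw err -0.043398195010438664 force [-0.2792 -0.8834 -0.7867] grip 0.00921577271865431 t 8.9
tool delta [ 0.0005 -0.0001  0.0014]
```

```bash
for i in 1; do echo '[{"jaw": 0,"z": 0.001},{"jaw": 0,"z": 0.002},{"jaw": 0,"z": 0.002}]' | python3 jog.py | grep -E 'pos|force:'; done; echo '[{"jaw": 0,"z": 0.001},{"jaw": 0,"z": 0.002},{"jaw": 0,"z": 0.002}]' | python3 jog.py | grep -E 'pos|force:'; python3 tgt.py
```

```text
eef_pos: [0.445, 0.0659, 0.0318]
force: [0.1, 0.0, 0.8]
grip_force: 49.6
eef_pos: [0.4456, 0.0659, 0.0304]
force: [-4.0, 0.4, 7.2]
grip_force: 50.7
bin in stand mm [-50.0286  -1.5341  44.1905] yaw err -0.04424977787364628 force [-3.9534  0.4163  7.2225] grip 0.009634010155154223 t 9.5
```

```bash
python3 - <<'E'
from h import *
from bench import bot, camrig, ticket, status
S=np.array([.5414,.0776,0,.1059])
im=camrig.camera("side");pickle.dump(im,open("side5.pkl","wb"))
w=camrig.camera("wrist");pickle.dump(w,open("wrist5.pkl","wb"))
t=camrig.camera("top");pickle.dump(t,open("top5.pkl","wb"))
g=cv2.cvtColor(t["frame"],cv2.COLOR_RGB2GRAY);o=pickle.load(open("top4.pkl","rb"))
for c in(316,324,332): print(c,g[195:220,c])
for y in(0,):
    for L in((57,33,69),(57,-33,69),(41.5,33,69),(41.5,-33,69)): print(L,proj(t,T(S,[(L[0]-51,L[1]+y,L[2]+45)]))[0])
for r in(208,210,212,214): print(r,g[r,300:346])
E
```

```text
316 [179 178 179 181 183 192 139  58  52  74  82 127 148 147 146 148 149 135
 100  91 100 101 101 101 101]
324 [244 244 245 248 255 206  72  47  70  89 133 151 147 146 145 148 154 110
  66  70  72  72  72  72  72]
332 [217 215 221 246 196  72  35  65  73 134 154 148 146 146 149 157 112  58
  57  62  61  65  67  72  74]
(57, 33, 69) [304.82205953 206.86157638]
(57, -33, 69) [334.75883596 203.99580001]
(41.5, 33, 69) [305.59681542 213.92402374]
(41.5, -33, 69) [335.59649245 211.04078091]
208 [138 138 139 144 144 119 143 147 147 147 146 147 147 146 148 147 147 147
 148 146 147 146 145 145 146 146 145 145 147 145 146 146 146 146 147 153
  99 101 100  93  91  84  83  90 160 152]
210 [205 208 215 218 201 182 172 151 147 148 147 147 148 147 147 147 148 148
 149 148 148 149 149 148 148 149 149 149 150 149 150 150 157 154 157 161
 115 147  80  64  79 108 154 127 142 142]
212 [ 88  88  91  88  90  82 136 150 150 150 151 157 154 154 153 155 135 129
 119 112 108 106 110 108 110 117 108  91  84  71  65  65  58  49  50  52
  93 145 108  49  42  91 184 100  97 102]
214 [ 91  73  52  66 171  98  87  85  77  81  77  78  84  82  88  90  91  90
  91  89  95  96 100  72  70  71  71  71  71  72  73  73  62  50  46  57
 105 107 142  59  40  63 157  99 101 103]
```

Contact came at bin z of about 45–46 mm, which is the rail's top edge, so the hook is on. I'll relieve the press, open and rise.

```bash
echo '[{"jaw": 0,"z": -0.001},{"jaw": 0,"z": -0.001}]' | python3 jog.py|grep force:;  echo '[{"jaw": 0.02},{"jaw": 0.04},{"jaw": 0.04},{"jaw": 0.04}]' | python3 jog.py ; echo '[{"jaw": 0.04,"z": -0.01},{"jaw": 0.04,"z": -0.03},{"jaw": 0.04,"z": -0.06},{"jaw": 0.04,"z": -0.1},{"jaw": 0.04,"z": -0.15},{"jaw": 0.04,"z": -0.2},{"jaw": 0.04,"z": -0.25},{"jaw": 0.04,"z": -0.25}]' | python3 jog.py
python3 - <<'E'
from h import *
from bench import bot, camrig, ticket, status
S=np.array([.5414,.0776,0,.1059])
a=np.radians(3)
L=lambda x,y,z:(-48+x*np.cos(a)-z*np.sin(a),y,43+x*np.sin(a)+z*np.cos(a))
for n in("top","side"):
    c=camrig.camera(n);pickle.dump(c,open(n+"6.pkl","wb"))
    print(n,[ (l,proj(c,T(S,[L(*l)]))[0].round(1).tolist()) for l in((-51.5,23,46),(-51.5,-23,46),(57,33,69),(57,-33,69),(-44,38,44),(-44,-38,44))])
st=status.get_state();print(st["eef_pos"],st["force"])
E
```

```text
force: [-0.9, 0.5, 5.1]
grip_force: 49.9
t: 10.25
eef_pos: [0.4446, 0.0658, 0.0305]
orientation: [[-0.105, 0.994, -0.0], [0.994, 0.105, -0.0], [0.0, -0.0, -1.0]]
force: [-0.1, 0.3, 0.4]
grip_width: 0.0401
grip_force: 0.0
t: 11.05
eef_pos: [0.4483, 0.0663, 0.2884]
orientation: [[-0.105, 0.994, 0.012], [0.994, 0.105, 0.002], [0.0, 0.012, -1.0]]
force: [0.6, 0.9, 0.1]
grip_width: 0.0401
grip_force: 0.0
top [((-51.5, 23, 46), [313.1, 255.6]), ((-51.5, -23, 46), [333.7, 253.6]), ((57, 33, 69), [304.9, 207.1]), ((57, -33, 69), [334.9, 204.3]), ((-44, 38, 44), [306.0, 252.8]), ((-44, -38, 44), [339.8, 249.5])]
side [((-51.5, 23, 46), [316.8, 197.2]), ((-51.5, -23, 46), [312.7, 188.0]), ((57, 33, 69), [270.1, 188.5]), ((57, -33, 69), [266.8, 175.5]), ((-44, 38, 44), [314.7, 201.1]), ((-44, -38, 44), [308.2, 185.7])]
[0.4457031  0.06592998 0.28266398] [-0.1914743   0.02536417 -0.82437433]
```

```bash
cat > k.py <<'E'
from h import *
from bench import bot, camrig, ticket, status
import sys
np.set_printoptions(precision=4,suppress=True)
S=np.array([.5414,.0776,0,.1059]);th=S[3]
Rs=np.array([[np.cos(th),-np.sin(th),0],[np.sin(th),np.cos(th),0],[0,0,1]])
st=status.get_state();e=np.array(st["eef_pos"]);R=np.array(st["orientation"])
tip=e+[0,0,.04];ts=Rs.T@(tip-S[:3])*1000
print("tip in stand",ts,"F stand",Rs.T@np.array(st["force"]),"t",st["t"])
if len(sys.argv)>3: print("tool delta",R.T@Rs@((np.array(list(map(float,sys.argv[1:4])))-ts)/1000))
E
python3 k.py 104 60 225
```

```text
tip in stand [-96.3943  -1.4893 322.664 ] F stand [-0.1877  0.0455 -0.8244] t 11.15
tool delta [0.0616 0.2    0.0984]
```

```bash
echo '[{"jaw": 0,"x": 0.01,"y": 0.04},{"jaw": 0,"x": 0.025,"y": 0.085},{"jaw": 0,"x": 0.04,"y": 0.13},{"jaw": 0,"x": 0.055,"y": 0.17},{"jaw": 0,"x": 0.062,"y": 0.2},{"jaw": 0,"x": 0.062,"y": 0.2},{"jaw": 0,"x": 0.062,"y": 0.2}]' | python3 jog.py; python3 k.py 104 60 225
```

```text
t: 11.85
eef_pos: [0.6362, 0.1483, 0.2783]
orientation: [[-0.105, 0.994, -0.004], [0.994, 0.105, -0.001], [-0.001, -0.004, -1.0]]
force: [-0.5, 0.1, -0.5]
grip_width: -0.0001
grip_force: 0.0
tip in stand [101.7001  60.2724 318.3009] F stand [-0.447   0.1046 -0.4518] t 11.85
tool delta [-0.0002  0.0027  0.0933]
```

```bash
echo '[{"jaw": 0,"y": 0.003,"z": 0.03},{"jaw": 0,"y": 0.003,"z": 0.06},{"jaw": 0,"y": 0.003,"z": 0.08},{"jaw": 0,"y": 0.003,"z": 0.093},{"jaw": 0,"y": 0.003,"z": 0.093}]' | python3 jog.py; python3 k.py
python3 - <<'E'
from h import *
from bench import bot, camrig, ticket, status
v=np.zeros((600,800,3),np.uint8)
for n,(x0,y0,x1,y1),k,(a,b) in(("side",(185,100,345,250),3,(0,0)),("top",(240,120,390,270),2.66,(490,0))):
    c=camrig.camera(n);pickle.dump(c,open(n+"7.pkl","wb"))
    im=cv2.resize(c["frame"][y0:y1,x0:x1,::-1],None,fx=k,fy=k,interpolation=cv2.INTER_CUBIC)[:, :800-a]
    v[b:b+im.shape[0],a:a+im.shape[1]]=im
cv2.imwrite("pics/m7.png",v[:460])
E
```

```text
t: 12.35
eef_pos: [0.6379, 0.148, 0.1861]
orientation: [[-0.105, 0.995, -0.004], [0.995, 0.105, -0.001], [-0.0, -0.004, -1.0]]
force: [-0.2, 0.7, 0.7]
grip_width: 0.0001
grip_force: 0.0
tip in stand [103.3969  59.7762 226.0978] F stand [-0.1432  0.6948  0.6988] t 12.35
```

View pics/m7.png

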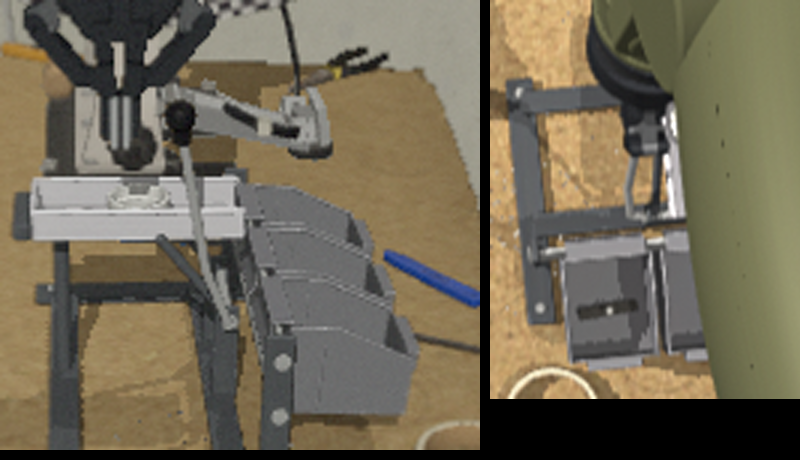

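The three bins hang in line on the rail. The fingertips at (122,150) are behind and below the knob at (180,123), with nothing in the way. I'll push gently, first to just under 0.3 rad.

```bash
echo '[{"jaw": 0,"y": -0.008},{"jaw": 0,"y": -0.014},{"jaw": 0,"y": -0.02},{"jaw": 0,"y": -0.028},{"jaw": 0,"y": -0.036},{"jaw": 0,"y": -0.044},{"jaw": 0,"y": -0.05},{"jaw": 0,"y": -0.054}]' | python3 jog.py; python3 k.py; CX=120 python3 cup.py
```

```text
t: 13.25
eef_pos: [0.5856, 0.143, 0.1877]
orientation: [[-0.105, 0.994, -0.0], [0.994, 0.105, -0.0], [-0.0, -0.0, -1.0]]
force: [1.2, 0.2, 1.6]
grip_width: 0.0002
grip_force: 0.9
tip in stand [ 50.8447  60.3601 227.6943] F stand [1.1659 0.04   1.6478] t 13.25
t 13.25 ex 50.8 theta 0.230 score 0.66 cupX 77 at th 0.21 F [1.2 0.2 1.6]
```

```bash
export CX=113; python3 cup.py; echo '[{"jaw": 0,"y": -0.003},{"jaw": 0,"y": -0.006},{"jaw": 0,"y": -0.009},{"jaw": 0,"y": -0.009}]' | python3 jog.py|grep force:; python3 cup.py;  echo '[{"jaw": 0,"y": -0.002},{"jaw": 0,"y": -0.004},{"jaw": 0,"y": -0.004}]' | python3 jog.py|grep force:; python3 cup.py; 
```

```text
t 13.30 ex 50.4 theta 0.232 score 0.68 cupX 73 at th 0.24 F [1.4 0.1 0.4]
force: [1.5, 1.6, 1.9]
grip_force: 0.7
t 13.75 ex 42.2 theta 0.280 score 0.68 cupX 71 at th 0.27 F [1.5 1.6 1.9]
force: [1.8, -0.4, 0.7]
grip_force: 0.6
t 14.10 ex 38.4 theta 0.303 score 0.66 cupX 70 at th 0.29 F [ 1.8 -0.4  0.7]
```

Tracking works and the cup is still at rest, so I'll continue in small steps.

```bash
export CX=113; for k in 1; do echo '[{"jaw": 0,"y": -0.002},{"jaw": 0,"y": -0.004},{"jaw": 0,"y": -0.004}]' | python3 jog.py>/dev/null; python3 cup.py; echo '[{"jaw": 0,"y": -0.002},{"jaw": 0,"y": -0.004},{"jaw": 0,"y": -0.004}]' | python3 jog.py>/dev/null; python3 cup.py; done
```

```text
t 14.45 ex 34.3 theta 0.327 score 0.61 cupX 71 at th 0.32 F [ 1.8 -0.1  0.3]
t 14.80 ex 30.3 theta 0.351 score 0.61 cupX 71 at th 0.35 F [ 1.   0.5 -0.9]
```

```bash
export CX=113;  echo '[{"jaw": 0,"y": -0.002},{"jaw": 0,"y": -0.004},{"jaw": 0,"y": -0.004}]' | python3 jog.py>/dev/null; python3 cup.py; echo '[{"jaw": 0,"y": -0.001},{"jaw": 0,"y": -0.003},{"jaw": 0,"y": -0.003}]' | python3 jog.py>/dev/null; python3 cup.py
```

```text
t 15.15 ex 26.3 theta 0.374 score 0.60 cupX 70 at th 0.36 F [ 1.4 -0.5 -2. ]
t 15.50 ex 23.4 theta 0.391 score 0.61 cupX 69 at th 0.38 F [ 1.2 -0.1 -1.5]
```

```bash
export CX=113;  echo '[{"jaw": 0,"y": -0.001},{"jaw": 0,"y": -0.003},{"jaw": 0,"y": -0.003}]' | python3 jog.py>/dev/null; python3 cup.py
```

```text
t 15.85 ex 20.5 theta 0.409 score 0.59 cupX 69 at th 0.40 F [ 1.  -0.5 -0.9]
```

```bash
export CX=113;  echo '[{"jaw": 0,"y": -0.001},{"jaw": 0,"y": -0.003},{"jaw": 0,"y": -0.003}]' | python3 jog.py>/dev/null; python3 cup.py
```

```text
t 16.20 ex 17.5 theta 0.427 score 0.59 cupX 67 at th 0.42 F [0.3 0.3 0.3]
```

```bash
export CX=113;  echo '[{"jaw": 0},{"jaw": 0},{"jaw": 0}]' | python3 jog.py>/dev/null; python3 cup.py;echo '[{"jaw": 0,"y": -0.001},{"jaw": 0,"y": -0.002},{"jaw": 0,"y": -0.002}]' | python3 jog.py>/dev/null; python3 cup.py
```

```text
t 16.55 ex 17.8 theta 0.425 score 0.60 cupX 67 at th 0.43 F [ 2.   0.6 -0.4]
t 16.90 ex 15.5 theta 0.439 score 0.56 cupX 65 at th 0.43 F [ 0.7  0.  -1.7]
```

```bash
export CX=113;  echo '[{"jaw": 0},{"jaw": 0},{"jaw": 0}]' | python3 jog.py>/dev/null; python3 cup.py;echo '[{"jaw": 0,"y": -0.001},{"jaw": 0,"y": -0.002},{"jaw": 0,"y": -0.002}]' | python3 jog.py>/dev/null; python3 cup.py
```

```text
t 17.25 ex 15.8 theta 0.437 score 0.58 cupX 105 at th 0.44 F [ 0.9  0.4 -1.8]
t 17.60 ex 13.5 theta 0.451 score 0.56 cupX 89 at th 0.45 F [ 1.5  0.1 -0.6]
```

The match jumped, so the cup has probably slid. I'll hold and check the tray's cup region and the bin in code.

```bash
echo '[{"jaw": 0},{"jaw": 0},{"jaw": 0},{"jaw": 0},{"jaw": 0},{"jaw": 0},{"jaw": 0},{"jaw": 0}]' | python3 jog.py|grep -E 't:|force:'
python3 - <<'E'
from cup import *
import glob
c=camrig.camera("side");pickle.dump(c,open("side_99.pkl","wb"))
ths={"side_15.85.pkl":.40,"side_16.55.pkl":.43,"side_16.90.pkl":.43,"side_17.25.pkl":.44,"side_17.60.pkl":.45,"side_99.pkl":.45}
for f in sorted(ths):
    g=cv2.cvtColor(tray(pickle.load(open(f,"rb")),ths[f]),cv2.COLOR_RGB2GRAY)
    print(f,(g[10:45].std(axis=0)).reshape(-1,10).mean(1).round().astype(int), g[10:45].mean(0).reshape(-1,10).mean(1).round().astype(int))
a=pickle.load(open("side_15.85.pkl","rb"))["frame"].astype(int);b=c["frame"].astype(int)
m=(abs(a-b).max(2)>30).astype(np.uint8);n,l,s,ce=cv2.connectedComponentsWithStats(m)
print([(s[i].tolist(),ce[i].round().tolist()) for i in range(1,n) if s[i][4]>8])
E
```

```text
t: 18.45
force: [1.7, -0.2, -1.3]
grip_force: 0.5
side_15.85.pkl [ 4  6 25 43 43 13 17  8 15 12 12  9 13 11  7 10  8  8 16  3] [111 110 105 109 134 143 146 179 169 171 186 183 175 174 180 177 180 178
 157  85]
side_16.55.pkl [ 5  5 24 41 46 17 12  9 17 12 15 11 15 10  9  7  7  7 17  3] [111 109 105 111 133 143 154 178 167 172 186 183 175 174 179 180 180 179
 159  99]
side_16.90.pkl [ 5  5 23 42 43 15 13  8 17 10 15 10 12 10  7  8  9 10 14  3] [111 110 104 114 137 137 164 179 167 179 185 183 176 176 179 178 178 175
 159  86]
side_17.25.pkl [ 5  5 22 41 45 13 12 12 12 12 10 13 10  8  9  8  8  9 19  3] [111 110 106 112 136 141 159 171 171 187 185 176 173 179 179 179 179 178
 160  98]
side_17.60.pkl [ 5  5 22 40 46 16 12 12 13 10 11  7  8  8  8 10  7  9 17  2] [111 109 104 114 135 137 155 182 186 180 173 179 178 178 179 178 179 177
 157  93]
side_99.pkl [ 6  5 21 41 46 15 12  8  9  7 10 11  8  8  7  8  7  9 20  2] [111 109 102 112 135 139 163 179 178 180 178 176 178 178 179 178 180 177
 156  93]
[([250, 0, 7, 21, 75], [253.0, 8.0]), ([281, 0, 17, 91, 405], [291.0, 47.0]), ([503, 0, 3, 72, 106], [504.0, 33.0]), ([240, 43, 24, 78, 372], [252.0, 87.0]), ([282, 92, 22, 35, 210], [292.0, 108.0]), ([236, 101, 46, 101, 583], [265.0, 147.0]), ([292, 104, 5, 5, 14], [294.0, 106.0]), ([277, 111, 5, 10, 32], [279.0, 116.0]), ([266, 113, 7, 15, 54], [269.0, 118.0]), ([295, 129, 3, 13, 23], [296.0, 135.0]), ([282, 132, 6, 11, 38], [285.0, 137.0]), ([210, 139, 54, 39, 192], [226.0, 158.0]), ([222, 139, 39, 21, 84], [242.0, 148.0]), ([237, 153, 6, 6, 12], [240.0, 155.0]), ([288, 154, 3, 11, 25], [289.0, 159.0]), ([240, 157, 19, 9, 32], [250.0, 161.0]), ([276, 163, 12, 20, 41], [283.0, 171.0]), ([224, 180, 21, 13, 39], [231.0, 188.0]), ([264, 194, 3, 8, 11], [265.0, 197.0])]
```

```bash
python3 - <<'E'
from cup import *
a=np.radians(3)
def L(x,y,z):return (-48+x*np.cos(a)-z*np.sin(a),y,43+x*np.sin(a)+z*np.cos(a))
for n in("wrist","top"):
    c=camrig.camera(n);pickle.dump(c,open(n+"_99.pkl","wb"))
    print(n)
    for x in(36,24,12,0,-12,-24,-36):
        u=[proj(c,T(S,[L(x,y,15)]))[0] for y in(-33,-22,-11,0,11,22,33)]
        print(x,[tuple(np.round(q).astype(int)) for q in(u[0],u[-1])],[int(c["frame"][int(q[1]),int(q[0])].mean()) if 0<=q[0]<512 and 0<=q[1]<384 else -1 for q in u])
E
```

```text
wrist
36 [(np.int64(225), np.int64(260)), (np.int64(223), np.int64(200))] [73, 73, 185, 162, 151, 85, 178]
24 [(np.int64(213), np.int64(259)), (np.int64(211), np.int64(200))] [55, 62, 220, 127, 127, 84, 138]
12 [(np.int64(202), np.int64(259)), (np.int64(199), np.int64(200))] [60, 65, 93, 111, 93, 88, 138]
0 [(np.int64(191), np.int64(259)), (np.int64(187), np.int64(199))] [62, 79, 208, 197, 151, 84, 138]
-12 [(np.int64(179), np.int64(259)), (np.int64(175), np.int64(199))] [60, 249, 96, 127, 124, 82, 138]
-24 [(np.int64(168), np.int64(258)), (np.int64(163), np.int64(199))] [135, 249, 114, 96, 123, 142, 137]
-36 [(np.int64(157), np.int64(258)), (np.int64(151), np.int64(199))] [140, 143, 95, 97, 88, 177, 174]
top
36 [(np.int64(331), np.int64(214)), (np.int64(303), np.int64(217))] [119, 118, 126, 82, 81, 82, 81]
24 [(np.int64(332), np.int64(219)), (np.int64(304), np.int64(222))] [118, 119, 119, 82, 82, 81, 94]
12 [(np.int64(332), np.int64(224)), (np.int64(304), np.int64(227))] [113, 116, 113, 81, 82, 81, 117]
0 [(np.int64(333), np.int64(230)), (np.int64(305), np.int64(232))] [108, 107, 101, 81, 82, 80, 47]
-12 [(np.int64(334), np.int64(235)), (np.int64(305), np.int64(238))] [101, 100, 101, 82, 82, 91, 62]
-24 [(np.int64(334), np.int64(240)), (np.int64(306), np.int64(243))] [96, 96, 81, 82, 81, 103, 58]
-36 [(np.int64(335), np.int64(245)), (np.int64(306), np.int64(248))] [91, 91, 80, 82, 81, 77, 120]
```

The wrist pixels inside the hung bin now include bright silver (208–249), where bare plastic reads about 60–150, and the tray is uniformly empty. The cup is in the bin, so I'll let the tray down slowly.

```bash
echo '[{"jaw": 0,"y": 0.006},{"jaw": 0,"y": 0.014},{"jaw": 0,"y": 0.022},{"jaw": 0,"y": 0.03},{"jaw": 0,"y": 0.037},{"jaw": 0,"y": 0.044},{"jaw": 0,"y": 0.05},{"jaw": 0,"y": 0.056}]' | python3 jog.py|grep -E 't:|force:'; echo '[{"jaw": 0,"y": 0.006},{"jaw": 0,"y": 0.011},{"jaw": 0,"y": 0.016},{"jaw": 0,"y": 0.022},{"jaw": 0,"y": 0.03},{"jaw": 0,"y": 0.036},{"jaw": 0,"y": 0.036}]' | python3 jog.py; python3 k.py
```

```text
t: 19.4
force: [0.7, -0.4, -1.2]
grip_force: 0.5
t: 20.1
eef_pos: [0.6409, 0.1488, 0.1875]
orientation: [[-0.105, 0.994, 0.0], [0.994, 0.105, 0.0], [0.0, 0.0, -1.0]]
force: [0.5, 0.1, 0.3]
grip_width: -0.0001
grip_force: 0.0
tip in stand [106.4543  60.3342 227.4788] F stand [0.4748 0.0384 0.2681] t 20.1
```

```bash
echo '[{"jaw": 0,"z": -0.04},{"jaw": 0,"z": -0.08},{"jaw": 0,"z": -0.12},{"jaw": 0,"x": 0.04,"y": -0.02,"z": -0.13},{"jaw": 0,"x": 0.08,"y": -0.05,"z": -0.13},{"jaw": 0,"x": 0.12,"y": -0.09,"z": -0.13},{"jaw": 0,"x": 0.16,"y": -0.12,"z": -0.13},{"jaw": 0,"x": 0.2,"y": -0.15,"z": -0.13}]' | python3 jog.py|grep -E 't:|pos|force:'
python3 - <<'E'
from cup import *
a=np.radians(3)
def L(x,y,z,y0=0):return (-48+x*np.cos(a)-z*np.sin(a),y+y0,43+x*np.sin(a)+z*np.cos(a))
o=pickle.load(open("c0.pkl","rb"))
c=camrig.camera("top");s=camrig.camera("side");pickle.dump((c,s),open("end.pkl","wb"))
print("hung bin interior")
for x in range(36,-40,-6):
    print(x,[int(c["frame"][tuple(np.round(proj(c,T(S,[L(x,y,15)]))[0]).astype(int)[::-1])].mean()) for y in range(-33,34,6)])
print("cup location on tray before/after")
for x in (105,88,70): print([[int(k["frame"][tuple(np.round(proj(k,T(S,[(x,y,150)]))[0]).astype(int)[::-1])].mean()) for y in range(-24,25,6)] for k in(o["top"],c)])
for n,k in(("top",c),("side",s)):
    m=(abs(k["frame"].astype(int)-o[n]["frame"].astype(int)).max(2)>40).astype(np.uint8);N,l,q,ce=cv2.connectedComponentsWithStats(m)
    print(n,[(q[i].tolist()) for i in range(1,N) if q[i][4]>15])
E
```

```text
t: 20.9
eef_pos: [0.4727, 0.328, 0.318]
force: [0.5, 0.5, 0.5]
grip_force: 0.0
hung bin interior
36 [79, 79, 81, 78, 112, 112, 112, 111, 111, 110, 110, 62]
30 [73, 82, 82, 79, 115, 113, 113, 113, 112, 113, 115, 56]
24 [81, 81, 82, 80, 114, 113, 114, 113, 113, 113, 107, 77]
18 [79, 81, 82, 83, 115, 114, 114, 113, 114, 114, 108, 69]
12 [80, 81, 81, 80, 115, 111, 115, 114, 113, 114, 115, 58]
6 [79, 80, 81, 80, 160, 143, 97, 84, 113, 113, 117, 59]
0 [78, 80, 85, 162, 173, 186, 174, 142, 86, 114, 105, 71]
-6 [79, 79, 174, 162, 80, 111, 112, 193, 128, 94, 108, 69]
-12 [74, 80, 255, 67, 116, 114, 112, 188, 124, 80, 114, 64]
-18 [83, 77, 255, 69, 80, 117, 114, 123, 134, 90, 115, 64]
-24 [77, 78, 240, 117, 75, 95, 113, 190, 163, 101, 114, 136]
-30 [79, 80, 130, 254, 251, 143, 174, 161, 105, 96, 95, 130]
-36 [104, 79, 80, 87, 175, 170, 109, 97, 80, 81, 80, 120]
cup location on tray before/after
[[165, 233, 234, 205, 140, 134, 227, 156, 119], [227, 250, 250, 249, 250, 188, 188, 190, 185]]
[[155, 240, 184, 244, 165, 174, 168, 145, 120], [228, 250, 250, 249, 248, 201, 189, 192, 186]]
[[123, 167, 
[... 215 characters left out ...]
213, 7, 8, 20], [101, 220, 6, 7, 21], [436, 229, 37, 17, 420], [410, 234, 24, 16, 97], [271, 245, 9, 4, 23], [419, 244, 10, 6, 24], [343, 249, 29, 9, 149], [489, 250, 23, 26, 297], [13, 307, 108, 74, 2757], [48, 314, 8, 8, 24], [43, 322, 6, 7, 18], [117, 325, 6, 7, 30], [125, 334, 6, 5, 26], [119, 362, 15, 18, 89], [83, 374, 5, 10, 19], [155, 375, 8, 7, 25], [136, 376, 12, 7, 43]]
side [[290, 0, 89, 118, 5603], [423, 0, 80, 148, 7845], [292, 121, 38, 35, 692], [507, 131, 5, 10, 30], [296, 169, 5, 7, 16], [307, 189, 10, 12, 63], [263, 268, 38, 57, 641], [298, 278, 9, 7, 24], [301, 278, 25, 31, 291], [286, 285, 23, 11, 100], [296, 308, 17, 13, 65], [311, 312, 11, 8, 40], [283, 318, 12, 7, 38]]
```

A bright ring sits in the hung bin. The tray is level and empty, and the neighbours, knob and bottle show no change. Handing in.

```bash
echo '[{"jaw": 0},{"jaw": 0},{"jaw": 0}]' | python3 jog.py|grep -E 't:|force:'; python3 -c "
from bench import bot, camrig, ticket, status
print(ticket.hand_in())"
```

```text
t: 21.3
force: [-0.1, 0.2, 0.8]
grip_force: 0.0
the job is handed in; nothing more can be done
None
```

The bin hangs on the rail between its two neighbours, the bearing cup is in it, the tray is back down, and the oil bottle was not disturbed; I handed the job in at 21.3 s, and the result has not been shown to me.

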